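Hold a flange to a pipe end for tacking

ROBOT

A 6-joint arm with a two-finger parallel gripper is mounted at the origin on the work surface. World frame = base frame: x ahead of the robot, y to its left, z up, the work surface at z = 0. Lengths are in m, angles in rad, forces in N, time in s.
With the tool pointing down it reaches from about 0.4 to 0.825 m from the base axis. Payload 7 kg.
Tool frame: the origin (TCP) lies between the finger pads; the fingertips stand 11 mm ahead of it and the grasp point (between the pads) lies 8 mm behind it (arm.tips_ahead is the distance from the TCP to the fingertips, in m); z points along the fingers, x is the direction in which the jaws open and shut, and the axes are right-handed (so a half turn about z gives the same grasp; the last joint's range is limited). The gripper opens to 88 mm and grips with 3 to 60 N. Pads are 19 mm wide; open, the fingers measure 130 mm over their backs; the gripper's body (78 mm by 193 mm) begins 47 mm behind the grasp point.
Start: joints at [1.523, 0.359, 0.012, 0, -1.224, -0.288], TCP at [0.222, 0.637, 0.238] pointing down, gripper open.
Joint ranges: [-3.07, 3.07], [-1.43, 2.12], [-1.02, 1.25], [-3.03, 1.67], [-3.05, -0], [-3.03, 3.03]. Speed limits (rad/s): [2.39, 2.39, 3.01, 3.14, 3.14, 3.14].

INTERFACE

Orientations are given as [roll, pitch, yaw] about the fixed x, y, z axes, in that order (R = Rz(yaw) Ry(pitch) Rx(roll)).
In Python, from station import arm, optics, finder gives the robot as it stands. The module is installed in compiled form; this text tells all that it offers.
- The arm moves only by the tool apply_moves, never from a script. Its argument "increments" is one flat list of numbers, 6 for each row, row after row: the shift along the world's x, y, z in m, then the turn, a rotation vector about the world's x, y, z in rad. In form: [tx, ty, tz, rx, ry, rz, tx, ty, tz, rx, ry, rz, ...]. A call has 1 to 20 rows; each row shifts and turns the pose as measured when the row begins; what a row does not reach is not made up. A row lasts 1/12 s, in which the tool goes at most 41.7 mm and 7.16 degrees, less where a joint would pass 70% of its speed; a pose out of reach is approached as far as the arm can. A call with a gripper value outside its range is refused whole. "hand" is the closure, from 0 (fully open) to 1 (shut), set as the call begins (left out, the last holds). The fingers move at their own pace and stop on an object; "force" is the grip in N (left out, the last holds). Time passes only in rows, so rows that do not move let the fingers close. It gives the time, the measured TCP pose, the force and the opening at its end, in the units of the state.
- arm.get_state(): the state, without advancing time (a new reading comes with each control period).
- optics.grab_frame(name): name is "scene" or "top" or "wrist"; returns the picture (420x560x3 uint8, red, green, blue); there is no depth.
- optics.camera_model(name): a dict with "fx", "fy", "cx", "cy" (pixels), "world_to_cam" (4x4, takes a point from world to camera coordinates); the wrist camera has in their place "T_tool_cam" (4x4, takes a point from camera to tool coordinates, whose origin is the TCP and whose axes are the tool frame's). Camera axes: x right, y up, looking along -z (the intrinsics and any distortion apply to the point x, -y, -z); pixel columns grow to the right and rows downward; lengths in m; the calibration is good to about 2 mm. A picture is of the moment at which its call begins: read the wrist's pose just before it. camera_model takes no time and is no camera call.
- arm.job_done(): hands the job in, once; it reports no verdict.
Trained networks look in the newest picture that a camera, given by its name, has taken for a name from the list of things; names that differ only in an ending like _2 or _b are one class to them, and where a whole thing is asked for, a point or a joint stands for the part that bears it (a point fixed in the world has none). Each returns a list of dicts, best first, with "conf" (0 to 1); they miss things now and then, are a little off and sometimes report something else, mostly with a low value. They report only what shows in the picture. A call takes as long as a camera call. They do not tell look-alikes from the thing itself.
- finder.find_in(camera, name): "box" ([left, top, right, bottom] in pixels, round what is visible of it).
- finder.landmark_of(camera, name): "point" ([column, row] in pixels: a listed point, or the origin of a listed thing).
The state is a dict: "t": time; "q": joint angles; "qd": joint speeds; "joint_efforts": joint torques, N m; "eef_pos": TCP position; "ee_rot": TCP orientation; "force": force on the tool from outside, world axes, zero at the start; "moment": the same for the moment, N m; "width": finger opening in m.
Only numpy, scipy, OpenCV 4.12 (cv2) and the standard library are available. Lean on these libraries where they do the work, as an engineer would, in place of code of your own. Each camera call takes 0.05 s, during which the arm holds its last target. There are 200 camera calls.

TASK

Be the welder's helper: lift the two-hole flange plate off its locating pins and hold it in the air over the open upright end of the tee pipe on the turntable, ready for tacking: level, centred on the pipe, its long side in line with the side branch, and with a gap of about 5 mm between the plate's underside and the pipe end. Keep the plate level all the way, do not knock it against the pipe, and leave the tools lying around alone. Finish while still holding it steady there in the gripper; do not put it down or let go.

Things in the scene. Friction and masses are not known exactly. Their poses are not given: they have to be found in the camera images.
- flange: Flat bright steel plate, 130 mm long (x), 56 wide (y), 10 thick (z), about 0.5 kg. Origin: centre of its underside. Round 30 mm bore in the middle, a 15 mm bolt hole 48 mm either side of it along x. Starts flat on the pin fixture, underside 45 mm above the table, a pin up through each bolt hole; loose, lifts straight up. Grip it across its width at mid length, where both sides are free.
- pin_fixture: Fixed: dark base plate 190 x 80 x 12 mm (x, y, z), two grey riser blocks 30 x 50 mm at x = -48 and +48, tops 45 mm above the table, which carry the flange; a 12 mm pin on each rises to 71 mm above the table. Between the risers (66 mm apart) fingers may reach down to the base plate, 12 mm above the table. Origin: centre of the base's underside, z up.
- turntable: Fixed: round blue base, 200 mm faceplate up to 66 mm, three-jaw chuck 110 mm across up to 120 mm, holding an upright tee pipe, outside 42 mm, wall 4, open end 215 mm above the table. Its 34 mm side branch runs level along +x, axis 158 mm above the table, end 90 mm from the pipe's axis. Small handwheel at -x. Origin: on the pipe's axis at table height, z up.
- pipe_end (a point): Centre of the pipe's open upper end, on its axis, 215 mm above the table; x points along the side branch, z up. The flange may lie along the branch either way round.
- spray_can: Bystander: upright spray can, 65 mm diameter, 178 mm tall, loose. Origin: centre of its underside.
- chipping_hammer: Bystander: chipping hammer lying flat, about 272 mm long, head 163 mm across, loose. Origin: on the table under its shaft; the shaft runs along x, head at +x.
- wire_brush: Bystander: wire brush lying on its bristles, 270 mm long along x, 28 mm wide, 38 mm tall, loose. Origin: under the middle of its wooden back, at table height.
- locking_clamp: Bystander: locking C-clamp pliers lying flat, about 270 mm long along x, 125 mm wide, 16 mm thick, loose. Origin: near its middle at table height; jaws at +x.
There are look-alikes about, which are no part of the job. What is meant by the turntable is not green, and is the larger of those in its own colour. Leave any orange look-alike of the flange alone.

How it is judged:
On the way:
1. the flange is gripped and lifted level, clear of both pins of its fixture (height (world z) of flange above 0.076 m and angle between flange's own z axis and vertical below 0.12 rad and contact force between flange and the fingers above 1 N and contact force between flange and pin_fixture below 0.1 N), for 0.2 s.
At the end, for the whole second after the job is handed in: Through the last second the fingers alone hold the flange still over the pipe end: centre within 6 mm of the pipe's axis, gap 1.5 to 9 mm, level within 0.06 rad, long axis within 0.1 rad of the branch (either way round), slower than 10 mm/s and 0.1 rad/s, touching neither pipe nor fixture (horizontal distance between flange and pipe_end below 0.006 m and z of flange in the frame of pipe_end between 0.0015 and 0.009 m and angle between flange's own z axis and vertical below 0.06 rad and angle between the x axis of flange and the x axis of pipe_end, either way round below 0.1 rad and contact force between flange and the fingers above 1 N and contact force between flange and turntable below 0.1 N and contact force between flange and pin_fixture below 0.1 N and linear speed of flange below 0.01 m/s and angular speed of flange below 0.1 rad/s); the arm keeps its last pose, push and grip.
It fails at once if the flange is tipped by more than 0.35 rad (angle between flange's own z axis and vertical above 0.35 rad).
It fails at once if the flange is knocked against the pipe or turntable with more than 40 N (contact force between flange and turntable above 40 N).
It fails at once if a bystander tool is moved by more than 30 mm (distance of any of spray_can, chipping_hammer, wire_brush, locking_clamp from where it was at the start of the episode above 0.03 m).
It also fails if it takes over 50 s, if anything falls off the work surface, if the arm or the gripper's body presses on something with over 40 N, if the wrist force passes 120 N, or if a joint passes its speed limit or range.

## Working session

There is one attempt and no reset: what is moved stays moved. The work goes in short steps, Python scripts to look and compute and a tool call to move; the robot and the scene stay as the last step left them, time stands still between calls to the robot, and variables do not carry over. Pictures are saved under pics/ and viewed, about 8 in all and at most 12, crops included, and the job is handed in when it is done.

Besides the shell and the picture viewer there is one more tool, called after ">>>" by a JSON object that holds its "method" and its "body". apply_moves: Moves the arm, as the interface text tells. Its arguments: {"type":"object","properties":{"increments":{"type":"array"},"hand":{"type":"number"},"force":{"type":"number"}},"required":["increments"]}

```bash
mkdir -p pics; cat > h.py <<'E'
import numpy as np, cv2
from station import arm, optics, finder
from scipy.spatial.transform import Rotation as R
def cam(name, st=None):
    m=optics.camera_model(name)
    if 'world_to_cam' in m: W=np.array(m['world_to_cam'])
    else:
        T=np.eye(4);T[:3,:3]=R.from_euler('xyz',st['ee_rot']).as_matrix();T[:3,3]=st['eef_pos']
        W=np.linalg.inv(T@np.array(m['T_tool_cam']))
    return m,W
def ray(c,px):
    m,W=c; d=np.array([(px[0]-m['cx'])/m['fx'],-(px[1]-m['cy'])/m['fy'],-1.])
    C=np.linalg.inv(W); return C[:3,3],C[:3,:3]@d
def atz(c,px,z):
    o,d=ray(c,px); return o+d*(z-o[2])/d[2]
def proj(c,p):
    m,W=c; q=W[:3,:3]@np.array(p)+W[:3,3]
    return np.array([m['cx']+m['fx']*q[0]/-q[2], m['cy']-m['fy']*q[1]/-q[2]])
def tri(obs):
    A=np.zeros((3,3));b=np.zeros(3)
    for c,px in obs:
        o,d=ray(c,px);d=d/np.linalg.norm(d);P=np.eye(3)-np.outer(d,d);A+=P;b+=P@o
    p=np.linalg.solve(A,b); return p,[np.round(proj(c,p)-px,1) for c,px in obs]
def save(n,im): cv2.imwrite('pics/'+n,im[:,:,::-1])
E
python3 - <<'E'
from h import *
np.set_printoptions(precision=4,suppress=True)
print(arm.get_state())
ims=[]
for n in ['scene','top']:
    im=optics.grab_frame(n);save(n+'0.png',im)
    m=optics.camera_model(n);print(n,{k:(v if np.isscalar(v) else np.array(v)) for k,v in m.items()})
    for t in ['flange','turntable','pin_fixture']:
        print(t,[(np.round(d['box']),round(d['conf'],2)) for d in finder.find_in(n,t)],[(np.round(d['point'],1),round(d['conf'],2)) for d in finder.landmark_of(n,t)])
    print('pipe_end',[(np.round(d['point'],1),round(d['conf'],2)) for d in finder.landmark_of(n,'pipe_end')])
E
```

```text
{'t': 0.0, 'q': array([ 1.5231,  0.3594,  0.011 , -0.0004, -1.2241, -0.2881]), 'qd': array([ 0.0006,  0.0006,  0.0002,  0.0008, -0.0006,  0.0018]), 'joint_efforts': array([ -0.0003, -58.2704,  29.3067,   6.9978,   0.0069,  -0.0002]), 'eef_pos': array([0.2223, 0.6368, 0.2366]), 'ee_rot': array([-3.1415, -0.0017, -1.9067]), 'force': array([ 0.3121, -0.1905,  0.6801]), 'moment': array([ 0.0293,  0.0227, -0.0193]), 'width': 0.08762651707766897}
scene {'fx': 518.4079588929774, 'fy': 518.4079588929774, 'cx': 268.7618701812292, 'cy': 205.39880562798226, 'world_to_cam': array([[ 0.864 ,  0.5033,  0.0171, -0.4787],
       [-0.3784,  0.6264,  0.6816,  0.1182],
       [ 0.3323, -0.5953,  0.7316, -1.8557],
       [ 0.    ,  0.    ,  0.    ,  1.    ]])}
flange [(array([209., 250., 254., 281.]), 0.72), (array([167., 284., 208., 327.]), 0.58)] [(array([185.6, 305.1]), 0.62)]
turntable [(array([269., 280., 341., 367.]), 0.88), (array([229., 129., 264., 179.]), 0.68), (array([266., 148., 319., 217.]), 0.66)] [(array([298.1, 330.1]), 0.93), (array([291.5, 200.3]), 0.8), (array([244.3, 165.7]), 0.71), 
[... 452 characters left out ...]
059,  0.99  , -1.1989],
       [ 0.    ,  0.    ,  0.    ,  1.    ]])}
flange [(array([387., 247., 431., 269.]), 0.78), (array([348., 215., 372., 258.]), 0.57)] [(array([403.7, 255. ]), 0.93), (array([361.9, 237.1]), 0.82)]
turntable [(array([344., 100., 412., 182.]), 0.9), (array([198., 193., 264., 270.]), 0.84), (array([180., 288., 231., 338.]), 0.79)] [(array([207.6, 307.4]), 0.95), (array([374.3, 150.2]), 0.74), (array([233.5, 235.7]), 0.57), (array([226.3, 156.9]), 0.42)]
pin_fixture [(array([343., 203., 371., 273.]), 0.9)] [(array([310.2, 161.6]), 0.22)]
pipe_end [(array([394.8, 129.5]), 0.97), (array([221.6, 228.1]), 0.91), (array([201.2, 314.4]), 0.64), (array([310.4, 159.6]), 0.25)]
```

View pics/scene0.png

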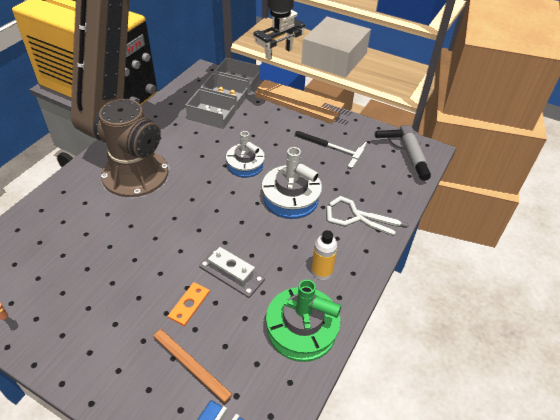

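View pics/top0.png

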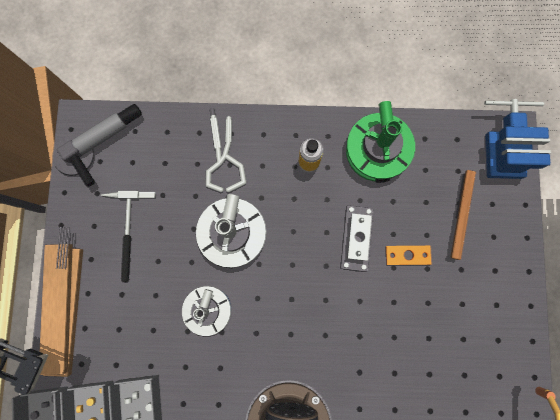

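The scene and top views show these candidates:
- **Flange:** bright plate on the dark fixture at top (360,237), scene (231,263). The orange look-alike is at top (409,255), scene (188,303).
- **Turntable:** larger blue-based one at top (231,232), scene (292,190). The small blue one is at (206,311) and the green one at (381,146).

I choose the bright plate and the large blue turntable.

```bash
python3 - <<'E'
from h import *
np.set_printoptions(precision=4,suppress=True)
s=cam('scene');t=cam('top')
print('flange',tri([(s,(231,263)),(t,(360,237))]),atz(t,(360,237),.055))
print('pipe',tri([(s,(293.5,152)),(t,(224.5,228))]),atz(t,(224.5,228),.215), 'branchend',atz(t,(234,198),.165))
print('fl ends',atz(t,(362,209),.055),atz(t,(358,264),.055))
a=cv2.imread('pics/top0.png')[90:290,170:450];b=cv2.imread('pics/scene0.png')[130:310,190:350]
a=cv2.resize(a,(560,400),interpolation=2);b=cv2.resize(b,(240,270))
a=np.hstack([a,np.vstack([b,np.zeros((130,240,3),np.uint8)])]);cv2.imwrite('pics/crop1.png',a)
E
```

```text
flange (array([ 0.5341, -0.1915,  0.0499]), [array([-0.5,  0. ]), array([-0.3, -0.4])]) [ 0.5324 -0.1914  0.055 ]
pipe (array([0.5338, 0.1776, 0.2059]), [array([-0.8,  0.1]), array([-0.6, -0.9])]) [0.5306 0.1747 0.215 ] branchend [0.6163 0.1608 0.165 ]
fl ends [ 0.6139 -0.197   0.055 ] [ 0.4553 -0.186   0.055 ]
```

View pics/crop1.png

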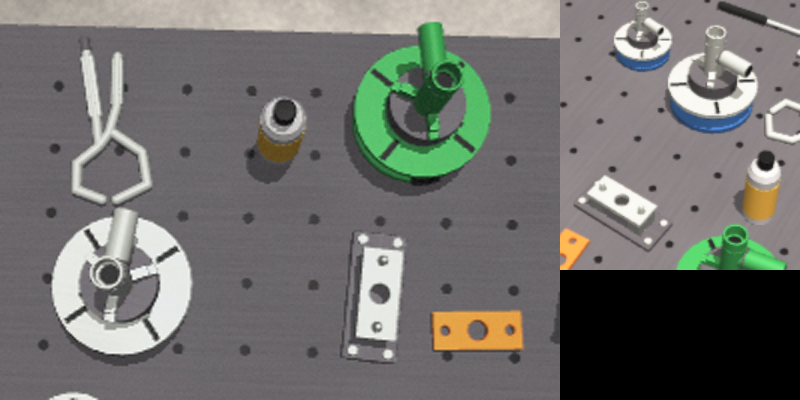

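The crop confirms the choice: the bright plate sits on its pins, and the blue-based turntable is the larger one. The coarse heights agree too (0.050 and 0.206 m). I'll go over the pipe first and measure it on the way.

>>> {"method": "apply_moves", "body": {"increments": [0.01, -0.02, 0.02, 0, 0, 0.015, 0.017, -0.026, 0.015, 0, 0, 0.015, 0.017, -0.026, 0.015, 0, 0, 0.015, 0.017, -0.026, 0.015, 0, 0, 0.015, 0.017, -0.026, 0.015, 0, 0, 0.015, 0.017, -0.026, 0.015, 0, 0, 0.015, 0.017, -0.026, 0.015, 0, 0, 0.015, 0.017, -0.026, 0.015, 0, 0, 0.015, 0.017, -0.026, 0.015, 0, 0, 0.015, 0.017, -0.026, 0.015, 0, 0, 0.015, 0.017, -0.026, 0, 0, 0, 0.015, 0.017, -0.026, 0, 0, 0, 0.015, 0.017, -0.026, 0, 0, 0, 0.015, 0.017, -0.026, 0, 0, 0, 0.015, 0.017, -0.026, 0, 0, 0, 0.015, 0.017, -0.026, 0, 0, 0, 0.015, 0, 0, 0, 0, 0, 0], "hand": 0}}

```text
t: 2.22
eef_pos: [0.4939, 0.2057, 0.4009]
ee_rot: [-3.133, 0.002, -1.648]
force: [-0.5, 1.7, -0.1]
width: 0.0876
```

```bash
cat > look.py <<'E'
import sys
from h import *
np.set_printoptions(precision=4,suppress=True)
n,name=sys.argv[1],sys.argv[2].split(',')
st=arm.get_state();im=optics.grab_frame('wrist');save(n+'.png',im)
np.save(n+'.npy',np.r_[st['eef_pos'],st['ee_rot']])
print(st['t'],st['eef_pos'],st['ee_rot'],st['q'],optics.camera_model('wrist')['T_tool_cam'])
c=cam('wrist',st)
print('proj pipe',proj(c,(.533,.176,.21)),'flange',proj(c,(.533,-.191,.055)))
for t in name: print(t,[(np.round(d['point'],1),round(d['conf'],2)) for d in finder.landmark_of('wrist',t)])
E
python3 look.py w1 pipe_end,turntable
```

```text
2.2167 [0.4939 0.2057 0.4009] [-3.1325  0.0022 -1.6482] [ 0.7651  0.0556 -0.0148  0.0053 -1.4928  0.7279] [[ 1.     -0.0001  0.0002 -0.0002]
 [-0.0001 -0.9674 -0.2532 -0.0682]
 [ 0.0002  0.2532 -0.9674 -0.1485]
 [ 0.      0.      0.      1.    ]]
proj pipe [306.0502 143.2722] flange [571.768  112.9792]
pipe_end [(array([259.6, 318.9]), 0.67), (array([302.8, 140.8]), 0.6)]
turntable [(array([294. , 130.3]), 0.97), (array([265.3, 270.3]), 0.66)]
```

View pics/w1.png

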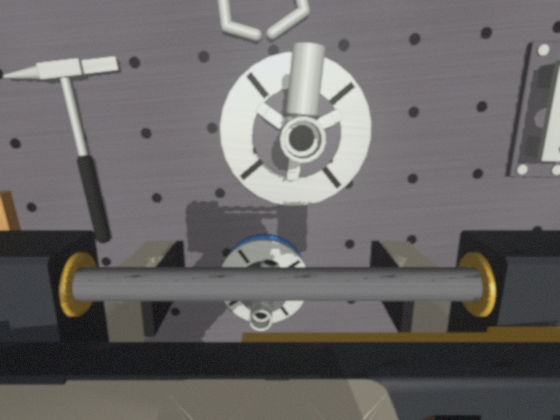

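Pipe end shows at (302,139) with the branch going up to (308,45); the small turntable is half behind the gripper at (262,280). Next a second view with a baseline.

>>> {"method": "apply_moves", "body": {"increments": [0, -0.02, 0, 0, 0, 0, 0, -0.03, 0, 0, 0, 0, 0, -0.03, 0, 0, 0, 0, 0, -0.03, 0, 0, 0, 0, 0, -0.02, 0, 0, 0, 0, 0, 0, 0, 0, 0, 0]}}

```text
t: 2.87
eef_pos: [0.4895, 0.0819, 0.3995]
ee_rot: [-3.135, 0.003, -1.636]
force: [0.0, 0.3, -0.2]
width: 0.088
```

```bash
python3 look.py w2 pipe_end,flange,pin_fixture
```

```text
2.8667 [0.4895 0.0819 0.3995] [-3.1346  0.0032 -1.6364] [ 0.5639 -0.0127 -0.0863  0.0016 -1.4896  0.9412] [[ 1.     -0.0001  0.0002 -0.0002]
 [-0.0001 -0.9674 -0.2532 -0.0682]
 [ 0.0002  0.2532 -0.9674 -0.1485]
 [ 0.      0.      0.      1.    ]]
proj pipe [174.6147 147.228 ] flange [479.6692 118.8228]
pipe_end [(array([160.8, 323.4]), 0.9), (array([169.7, 144.1]), 0.55)]
flange [(array([474.4, 118.1]), 0.56)]
pin_fixture [(array([458. , 115.1]), 0.76)]
```

>>> {"method": "apply_moves", "body": {"increments": [0, -0.02, -0.01, 0, 0, 0, 0, -0.03, -0.015, 0, 0, 0, 0, -0.03, -0.015, 0, 0, 0, 0, -0.03, -0.015, 0, 0, 0, 0, -0.03, -0.015, 0, 0, 0, 0, -0.03, -0.015, 0, 0, 0, 0, -0.03, -0.015, 0, 0, 0, 0, -0.03, -0.015, 0, 0, 0, 0, -0.03, -0.015, 0, 0, 0, 0, -0.03, -0.015, 0, 0, 0, 0, -0.02, 0, 0, 0, 0, 0, 0, 0, 0, 0, 0]}}

```text
t: 4.07
eef_pos: [0.4936, -0.2215, 0.245]
ee_rot: [-3.136, 0.008, -1.609]
force: [0.6, -0.3, 0.5]
width: 0.0878
```

```bash
python3 look.py w3 flange,pin_fixture; python3 - <<'E'
import cv2,numpy as np
a=[cv2.imread(f'pics/w{i}.png')[:260,:,:] for i in (2,3)]
cv2.imwrite('pics/c23.png',np.vstack(a))
E
```

```text
4.0667 [ 0.4936 -0.2215  0.245 ] [-3.1362  0.0078 -1.609 ] [-0.0652  0.132  -0.2706 -0.0086 -1.163   1.6012] [[ 1.     -0.0001  0.0002 -0.0002]
 [-0.0001 -0.9674 -0.2532 -0.0682]
 [ 0.0002  0.2532 -0.9674 -0.1485]
 [ 0.      0.      0.      1.    ]]
proj pipe [-466.7096  196.8871] flange [244.627  145.8284]
flange [(array([242.8, 144.5]), 0.98), (array([388. , 178.6]), 0.78)]
pin_fixture [(array([249.8, 142.2]), 0.66)]
```

View pics/c23.png

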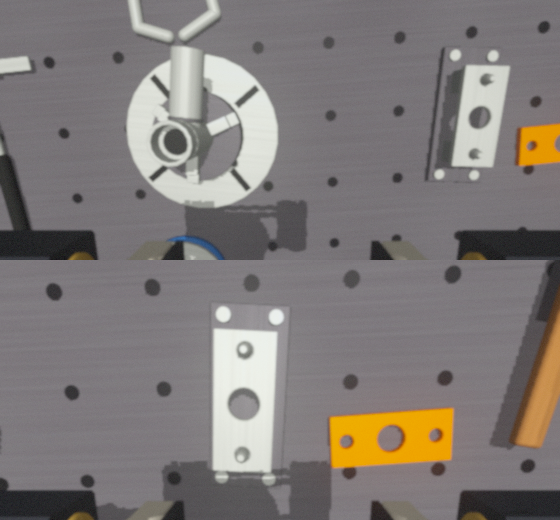

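```bash
cat > meas.py <<'E'
from h import *
np.set_printoptions(precision=4,suppress=True)
def C(n):
    p=np.load(n+'.npy');return cam('wrist',dict(eef_pos=p[:3],ee_rot=p[3:]))
def plate(n,px):
    g=cv2.cvtColor(cv2.imread(f'pics/{n}.png'),cv2.COLOR_BGR2GRAY)
    b=(g>185).astype(np.uint8)
    b=cv2.morphologyEx(b,cv2.MORPH_CLOSE,np.ones((3,3)))
    k,l,s,_=cv2.connectedComponentsWithStats(b)
    i=min((i for i in range(1,k) if s[i,4]>1500),key=lambda i:np.hypot(s[i,0]+s[i,2]/2-px[0],s[i,1]+s[i,3]/2-px[1]))
    c,_=cv2.findContours((l==i).astype(np.uint8),0,2);h=cv2.convexHull(max(c,key=cv2.contourArea))
    q=cv2.approxPolyN(h,4,ensure_convex=True)[0] if hasattr(cv2,'approxPolyN') else cv2.boxPoints(cv2.minAreaRect(h))
    q=q.astype(float);q=q[np.argsort(np.arctan2(*(q-q.mean(0)).T[::-1]))];return q
E
python3 - <<'E'
from meas import *
qs={n:plate(n,p) for n,p in(('w2',(480,115)),('w3',(244,142)))}
P=[]
for a,b in zip(qs['w2'],qs['w3']):
    p,r=tri([(C('w2'),a),(C('w3'),b)]);P.append(p);print(a,b,p,r)
P=np.array(P);print('centre',P.mean(0));
for n in qs:
    Q=np.array([atz(C(n),q,.055) for q in qs[n]]);m=Q.mean(0)
    v=Q[0]+Q[1]-Q[2]-Q[3];w=Q[1]+Q[2]-Q[0]-Q[3];print(n,m,'L',np.linalg.norm(v)/2,'W',np.linalg.norm(w)/2,'yaw',np.arctan2(v[1],v[0]),np.arctan2(w[1],w[0])+np.pi/2)
out=[]
for n,p in(('w1',(302,139)),('w2',(175,142))):
    im=cv2.imread(f'pics/{n}.png');x,y=p[0]-35,p[1]-100
    out.append(cv2.resize(im[y:y+140,x:x+90],None,fx=4,fy=4,interpolation=2))
    g=cv2.cvtColor(im,cv2.COLOR_BGR2GRAY)
    g4=cv2.resize(g[p[1]-40:p[1]+40,p[0]-40:p[0]+40],None,fx=4,fy=4,interpolation=2)
    h=cv2.HoughCircles(g4,cv2.HOUGH_GRADIENT_ALT,1,4,param1=150,param2=.7,minRadius=40,maxRadius=110)
    print(n,None if h is None else [((c[:2]+.5)/4-.5+np.array(p)-40,c[2]/4) for c in h[0][:5]], 'expected radii', C(n)[0]['fx']*.021/abs((C(n)[1]@[.533,.176,.215,1])[2]))
cv2.imwrite('pics/pipes.png',np.hstack(out))
E
```

```text
[466.  66.] [213.  68.] [ 0.6015 -0.1674  0.0575] [array([ 0.1, -0.6]), array([0. , 0.9])]
[509.  66.] [277.  71.] [ 0.5975 -0.2238  0.0551] [array([ 0. , -0.2]), array([-0. ,  0.3])]
[492. 166.] [270. 211.] [ 0.4687 -0.2121  0.0556] [array([-0.1, -0.3]), array([0.1, 0.4])]
[452. 165.] [213. 211.] [ 0.4726 -0.1566  0.0576] [array([0.1, 0.7]), array([-0.2, -1. ])]
centre [ 0.5351 -0.19    0.0564]
w2 [ 0.5349 -0.1906  0.055 ] L 0.12888306090488616 W 0.055326430845822026 yaw -0.0866095273571774 -0.07802297709411121
w3 [ 0.5351 -0.1897  0.055 ] L 0.13072973505157492 W 0.05647150141167903 yaw -0.08673711546549843 -0.05975387527496312
w1 [(array([313.375, 137.125]), np.float32(25.325373)), (array([301.875, 137.875]), np.float32(13.011764)), (array([302.125, 142.625]), np.float32(18.472527)), (array([301.875, 137.875]), np.float32(17.283342)), (array([302.125, 142.625]), np.float32(15.028149))] expected radii 22.734369970149533
w2 [(array([169.125, 143.125]), np.float32(18.420921)), (array([171.625, 142.625]), np.float32(20.315878)), (array([174.125, 142.125]), np.float32(16.906244)), (array([176.875, 142.625]), np.float32(15.044462)), (array([171.625, 142.625]), np.float32(15.279817))] expected radii 22.742483759902623
```

View pics/pipes.png

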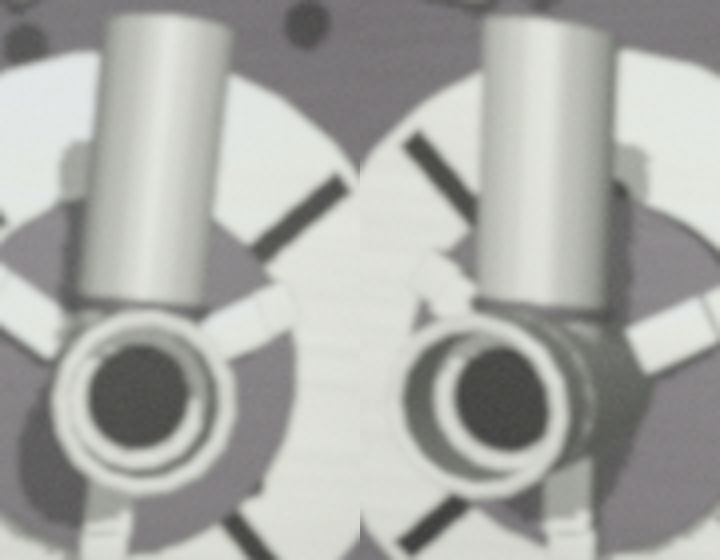

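Both crops show the pipe rim clearly, centred at w1 (302.6,139.2) and w2 (170.8,142.9) with r about 23 px as expected. The branch edges are clear in both.

```bash
python3 - <<'E'
from meas import *
f=lambda n,u,v:{'w1':(267+(u+.5)/4-.5,39+(v+.5)/4-.5),'w2':(140+(u-360+.5)/4-.5,42+(v+.5)/4-.5)}[n]
a,b=f('w1',144,402.5),f('w2',484.5,405)
p,r=tri([(C('w1'),a),(C('w2'),b)]);print('pipe',p,r,[atz(C(n),q,.215) for n,q in(('w1',a),('w2',b))])
t=cam('top');print('top',atz(t,(224.5,227.5),.215))
for n,e in(('w1',((170,22),(142,298))),('w2',((547,20),(542,305)))):
    E=[atz(C(n),f(n,*x),.158) for x in e];d=E[0]-E[1];print(n,E,'yaw',np.arctan2(d[1],d[0]), 'end dist',np.linalg.norm((E[0]-p)[:2]), 'yaw from axis',np.arctan2(*(E[0]-p)[1::-1]))
st=arm.get_state();print(st['eef_pos'],st['ee_rot'],R.from_euler('xyz',st['ee_rot']).as_matrix())
E
```

```text
pipe [0.5371 0.179  0.2103] [array([-0. , -0.2]), array([0. , 0.2])] [array([0.5373, 0.1793, 0.215 ]), array([0.5375, 0.1776, 0.215 ])]
top [0.5319 0.1748 0.215 ]
w1 [array([0.6276, 0.1635, 0.158 ]), array([0.5606, 0.1746, 0.158 ])] yaw -0.1646413648897711 end dist 0.09183331195725816 yaw from axis -0.16985223025891716
w2 [array([0.6288, 0.1656, 0.158 ]), array([0.5593, 0.1759, 0.158 ])] yaw -0.14662982590173396 end dist 0.09261328235879449 yaw from axis -0.14497711399634888
[ 0.4937 -0.219   0.2458] [-3.1349  0.0085 -1.6079] [[-0.0371 -0.9993  0.007 ]
 [-0.9993  0.0371  0.0082]
 [-0.0085 -0.0067 -0.9999]]
```

Pipe end (0.537, 0.179), height 0.210 against the 0.215 listed, branch yaw about −0.157. Flange (0.535, −0.190), top 0.056 against 0.055, yaw about −0.08. All plausible. I'll align above it and descend part way.

>>> {"method": "apply_moves", "body": {"increments": [0.02, 0.015, -0.01, -0.004, 0.004, -0.02, 0.02, 0.014, -0.02, -0.004, 0.004, -0.02, 0, 0, -0.03, 0, 0, 0, 0, 0, -0.03, 0, 0, 0, 0, 0, -0.02, 0, 0, 0, 0, 0, 0, 0, 0, 0]}}

```text
t: 4.72
eef_pos: [0.541, -0.1796, 0.1383]
ee_rot: [-3.128, -0.0, -1.639]
force: [-0.4, 0.5, -0.1]
width: 0.0877
```

```bash
python3 look.py w4 flange; python3 - <<'E'
from meas import *
q=plate('w4',(280,150));print(q)
Q=np.array([atz(C('w4'),x,.055) for x in q]);v=Q[0]+Q[1]-Q[2]-Q[3];w=Q[1]+Q[2]-Q[0]-Q[3]
print(Q.mean(0),np.linalg.norm(v)/2,np.linalg.norm(w)/2,np.arctan2(v[1],v[0]),np.arctan2(w[1],w[0])+np.pi/2)
E
```

```text
4.7167 [ 0.541  -0.1796  0.1383] [-3.1285 -0.0001 -1.6393] [ 0.0236  0.2655 -0.3675  0.0016 -0.9248  1.4778] [[ 1.     -0.0001  0.0002 -0.0002]
 [-0.0001 -0.9674 -0.2532 -0.0682]
 [ 0.0002  0.2532 -0.9674 -0.1485]
 [ 0.      0.      0.      1.    ]]
proj pipe [-1002.1838   483.4776] flange [294.8371 227.9808]
flange []
[[252. 126.]
 [341. 128.]
 [335. 220.]
 [252. 224.]]
[ 0.5686 -0.1931  0.055 ] 0.06284385588712876 0.05632155973343863 -0.08853345414606659 -0.05435036997507159
```

View pics/w4.png

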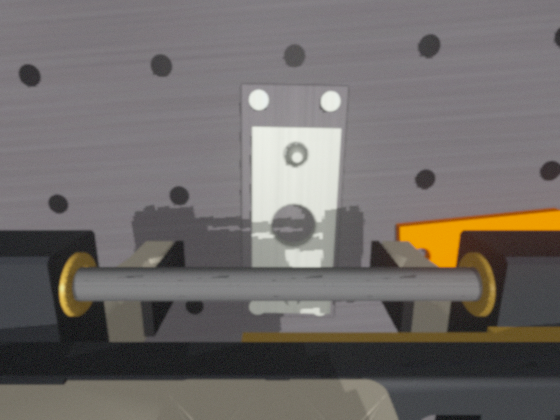

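Bore seen at (293.5,226) against predicted (295,228), so within about 1 mm. The fingers straddle the plate. I'll correct position and descend.

>>> {"method": "apply_moves", "body": {"increments": [-0.006, -0.01, 0, 0, 0, -0.01, 0, 0, 0, 0, 0, 0]}}

```text
t: 4.98
eef_pos: [0.5388, -0.1898, 0.1456]
ee_rot: [-3.12, -0.001, -1.646]
force: [-0.0, -0.3, -0.5]
width: 0.0874
```

>>> {"method": "apply_moves", "body": {"increments": [-0.003, 0, 0, 0.001, 0.02, -0.004, -0.001, 0, 0, 0, 0, 0, 0, 0, 0, 0, 0, 0]}}

```text
t: 5.23
eef_pos: [0.5368, -0.1907, 0.1512]
ee_rot: [-3.131, -0.002, -1.651]
force: [-0.1, 0.6, 0.4]
width: 0.0877
```

```bash
python3 - <<'E'
from h import *
np.set_printoptions(precision=4,suppress=True)
for i in range(4):
    s=arm.get_state();print(s['t'],s['eef_pos'],s['ee_rot'],s['qd']);optics.grab_frame('top')
E
```

```text
5.2333 [ 0.5368 -0.1907  0.1512] [-3.1312 -0.002  -1.651 ] [-0.0037 -0.0148  0.0245  0.0029 -0.0193 -0.0007]
5.2833 [ 0.537  -0.1907  0.1513] [-3.1308 -0.0021 -1.6509] [ 0.002   0.0073 -0.0045 -0.0013  0.0072 -0.0019]
5.3333 [ 0.5368 -0.1906  0.1509] [-3.1313 -0.0021 -1.6509] [ 0.0003  0.01   -0.0082 -0.0036  0.0004 -0.0005]
5.3833 [ 0.5366 -0.1905  0.1504] [-3.1322 -0.002  -1.6509] [ 0.0005  0.0085 -0.0056 -0.0015 -0.0001 -0.0017]
```

>>> {"method": "apply_moves", "body": {"increments": [0, 0, -0.03, 0, 0.01, 0, 0, 0, -0.03, 0, 0, 0, 0, 0, -0.02, 0, 0, 0, 0, 0, 0, 0, 0, 0]}}

```text
t: 5.77
eef_pos: [0.5382, -0.1907, 0.0705]
ee_rot: [-3.135, -0.003, -1.651]
force: [-1.4, 0.1, -0.3]
width: 0.0879
```

>>> {"method": "apply_moves", "body": {"increments": [-0.002, 0, -0.01, 0, 0.006, 0, -0.001, 0, -0.01, 0, 0, 0, 0, 0, -0.006, 0, 0, 0, 0, 0, 0, 0, 0, 0, 0, 0, 0, 0, 0, 0]}}

```text
t: 6.18
eef_pos: [0.5361, -0.191, 0.0443]
ee_rot: [-3.14, -0.004, -1.65]
force: [-0.1, -0.4, -0.4]
width: 0.0877
```

>>> {"method": "apply_moves", "body": {"increments": [0, 0, -0.002, 0, 0, 0, 0, 0, 0, 0, 0, 0, 0, 0, 0, 0, 0, 0, 0, 0, 0, 0, 0, 0, 0, 0, 0, 0, 0, 0, 0, 0, 0, 0, 0, 0, 0, 0, 0, 0, 0, 0, 0, 0, 0, 0, 0, 0], "hand": 1, "force": 45}}

```text
t: 6.85
eef_pos: [0.538, -0.1911, 0.0448]
ee_rot: [-3.136, -0.004, -1.649]
force: [1.3, -0.4, -0.7]
width: 0.0554
```

>>> {"method": "apply_moves", "body": {"increments": [0, 0, 0.008, 0, 0, 0, 0, 0, 0.012, 0, 0, 0, 0, 0, 0.015, 0, 0, 0, 0, 0, 0.015, 0, 0, 0, 0, 0, 0.015, 0, 0, 0, 0, 0, 0.015, 0, 0, 0, 0, 0, 0, 0, 0, 0, 0, 0, 0, 0, 0, 0]}}

```text
t: 7.52
eef_pos: [0.5338, -0.19, 0.1264]
ee_rot: [3.139, -0.002, -1.652]
force: [-0.2, -0.2, -6.0]
width: 0.0556
```

>>> {"method": "apply_moves", "body": {"increments": [0, 0, 0.015, 0, 0, 0, 0, 0, 0.025, 0, 0, 0, 0, 0, 0.03, 0, 0, 0, 0, 0.01, 0.03, 0, 0, -0.005, 0, 0.015, 0.03, 0, 0, -0.005, 0, 0.02, 0.02, 0, 0, -0.005, 0, 0.025, 0.01, 0, 0, -0.005, 0, 0.025, 0, 0, 0, -0.005, 0, 0.025, 0, 0, 0, -0.005, 0, 0.025, 0, 0, 0, -0.005, 0, 0.025, 0, 0, 0, -0.005, 0, 0.025, 0, 0, 0, -0.005, 0, 0.025, 0, 0, 0, -0.005, 0, 0.025, 0, 0, 0, -0.005, 0, 0.025, 0, 0, 0, -0.005, 0, 0.02, 0, 0, 0, -0.005, 0, 0.015, 0, 0, 0, -0.005, 0, 0.01, 0, 0, 0, -0.005, 0, 0, 0, 0, 0, 0, 0, 0, 0, 0, 0, 0]}}

```text
t: 9.18
eef_pos: [0.5164, 0.1404, 0.2665]
ee_rot: [3.098, -0.006, -1.739]
force: [-0.9, -0.3, -5.0]
width: 0.0553
```

```bash
python3 look.py w5 pipe_end,flange; python3 - <<'E'
from h import *
im=[]
for n,(x,y) in (('scene',(220,60)),('top',(150,130))):
    g=optics.grab_frame(n);save(n+'5.png',g);im.append(cv2.resize(g[y:y+150,x:x+150],(400,400),interpolation=2))
save('c5.png',np.hstack(im))
E
```

```text
9.1833 [0.5164 0.1404 0.2665] [ 3.0979 -0.0058 -1.7386] [ 0.6123  0.136  -0.2085 -0.028  -1.2615  0.7995] [[ 1.     -0.0002  0.0002 -0.0002]
 [-0.0001 -0.9674 -0.2532 -0.0681]
 [ 0.0002  0.2532 -0.9674 -0.1485]
 [ 0.      0.      0.      1.    ]]
proj pipe [212.6172 208.2856] flange [613.8432  97.7689]
pipe_end []
flange []
```

View pics/w5.png

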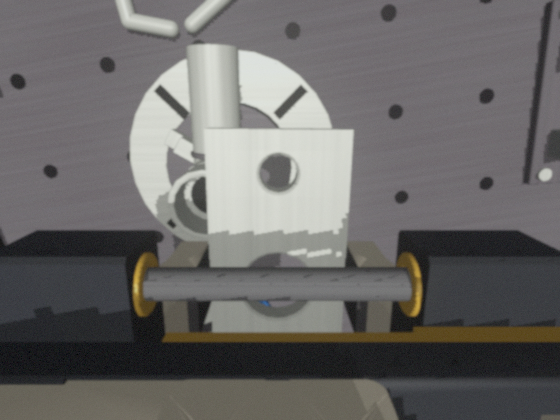

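The held plate fills the middle with its far edge at (205..353,129) and bolt hole at (279,172). The pipe rim is behind it at about (205,200). Next I'll work out the plate's pose in the tool frame.

```bash
cat > fl.py <<'E'
from meas import *
def tool(n,px,zt):
    m=optics.camera_model('wrist');c=(m,np.linalg.inv(np.array(m['T_tool_cam'])));return atz(c,px,zt)
def edges(n):
    print('corners',[tool(n,p,-.0102) for p in((205,129),(353,130),(348,320),(210,320))],'hole',tool(n,(278.5,171.5),-.0102))
E
python3 - <<'E'
from fl import *
g=cv2.cvtColor(cv2.imread('pics/w5.png'),cv2.COLOR_BGR2GRAY)
for r in (160,200,230): print(r,g[r,196:216],g[r,338:360])
print(g[120:136,320],g[160:185,278])
edges('w5')
m=optics.camera_model('wrist');T=np.array(m['T_tool_cam']);c=(m,np.linalg.inv(T))
for zt in(-.0102,):
    for xt in (-.028,.028):
        for yt in(.065,.02): print(xt,yt,proj(c,(xt,yt,zt)))
    print('hole',proj(c,(0,.048,zt)),'bore',proj(c,(0,0,zt)))
s=arm.get_state();print(s['t'],s['eef_pos'],s['ee_rot'])
E
```

```text
160 [161 161 156 144 134 125 121 129 152 188 210 215 217 217 217 219 219 218
 218 218] [210 212 213 213 212 213 212 212 212 212 213 213 207 186 150 124 119 120
 118 119 117 117]
200 [ 61  61  63  63  64  66  65  62  68  96 140 184 204 211 212 214 215 214
 213 213] [206 207 209 207 207 209 207 208 208 207 194 169 140 121 119 121 117 117
 117 117 116 115]
230 [ 97  95  96  97  97  98 100  96 101  99 107 140 180 202 208 210 209 212
 210 209] [178 157 150 146 145 144 146 145 142 133 121 115 113 116 112 114 114 115
 115 112 118 114]
[214 216 215 213 213 214 213 206 189 187 207 215 217 217 216 216] [94 92 95 93 95 95 94 93 93 97 96 92 96 94 97 96 98 95 92 95 93 94 95 93
 95]
corners [array([-0.0274, -0.0618, -0.0102]), array([ 0.0285, -0.0614, -0.0102]), array([ 0.0307,  0.0197, -0.0102]), array([-0.0294,  0.0197, -0.0102])] hole [ 0.0004 -0.0456 -0.0102]
-0.028 0.065 [217.5219 405.9494]
-0.028 0.02 [213.1953 320.6705]
0.028 0.065 [337.3089 405.9806]
0.028 0.02 [341.7225 320.6983]
hole [277.4292 375.147 ] bore [277.4781 278.6533]
9.4333 [0.517  0.1395 0.2676] [ 3.0995 -0.0047 -1.7403]
```

View pics/c5.png

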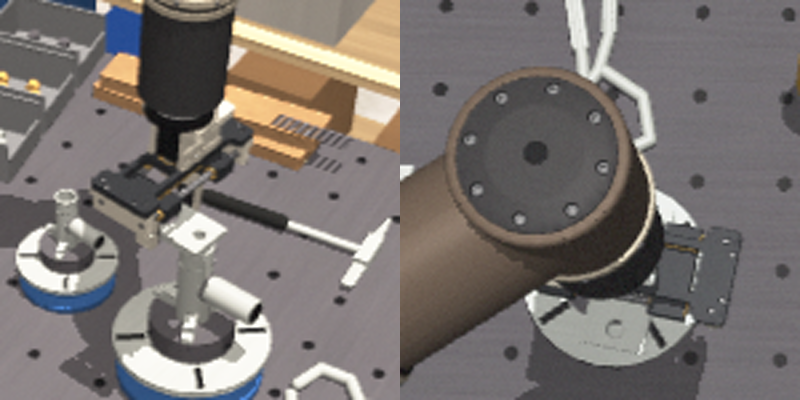

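Plate centre sits about 3 mm toward the robot from the TCP, as expected from the grasp, and aligned with the tool. The views show the plate well above the pipe and nothing disturbed. The tool has tilted 0.045, so I'll correct that and move over the pipe.

>>> {"method": "apply_moves", "body": {"increments": [0.006, 0.01, 0.004, -0.003, -0.015, 0.003, 0.006, 0.01, 0.004, -0.003, -0.015, 0.003, 0.006, 0.01, 0.002, -0.002, -0.015, 0.003, 0.004, 0.006, 0, 0, 0, 0, 0, 0, 0, 0, 0, 0]}}

```text
t: 9.85
eef_pos: [0.5416, 0.177, 0.2798]
ee_rot: [-3.132, -0.003, -1.734]
force: [0.5, -0.8, -4.9]
width: 0.0555
```

```bash
python3 - <<'E'
from h import *
np.set_printoptions(precision=4,suppress=True)
for i in range(3):
    s=arm.get_state();print(s['t'],s['eef_pos'],s['ee_rot']);optics.grab_frame('wrist')
E
```

```text
9.85 [0.5416 0.177  0.2798] [-3.1317 -0.0034 -1.734 ]
9.9 [0.5412 0.1766 0.2797] [-3.1321 -0.0036 -1.734 ]
9.95 [0.5408 0.176  0.2795] [-3.1327 -0.0041 -1.7343]
```

>>> {"method": "apply_moves", "body": {"increments": [0, 0.001, -0.008, 0, 0.003, 0.003, 0, 0.001, -0.01, 0, 0, 0.002, 0, 0, -0.01, 0, 0, 0, 0, 0, -0.008, 0, 0, 0, 0, 0, -0.005, 0, 0, 0, 0, 0, 0, 0, 0, 0, 0, 0, 0, 0, 0, 0]}}

```text
t: 10.58
eef_pos: [0.5388, 0.1758, 0.2316]
ee_rot: [-3.14, -0.008, -1.731]
force: [0.1, 0.9, -4.0]
width: 0.0553
```

```bash
cat > stay.py <<'E'
import sys
from h import *
np.set_printoptions(precision=4,suppress=True)
for i in range(4):
    s=arm.get_state();print(s['t'],s['eef_pos'],s['ee_rot'],s['force'],s['width']);im=optics.grab_frame('scene' if i<3 else 'wrist');
    if i==2: sc=im
save(sys.argv[1]+'w.png',im);save(sys.argv[1]+'s.png',sc)
E
python3 stay.py d1
```

```text
10.5833 [0.5388 0.1758 0.2316] [-3.1403 -0.0075 -1.7307] [ 0.0722  0.9158 -4.0314] 0.0552847657243735
10.6333 [0.5387 0.1758 0.2317] [-3.1404 -0.0075 -1.7307] [ 0.1288 -0.2035 -4.2667] 0.055289094994640776
10.6833 [0.539  0.1759 0.2321] [-3.1398 -0.0069 -1.7307] [ 0.867   0.2152 -4.97  ] 0.05522240847026294
10.7333 [0.5391 0.1761 0.2325] [-3.1393 -0.0065 -1.7305] [ 0.6289 -0.2493 -5.0706] 0.05564901596794072
```

>>> {"method": "apply_moves", "body": {"increments": [0.001, 0.0015, -0.004, 0, 0, 0, 0.0005, 0.001, -0.004, 0, 0, 0, 0, 0, -0.002, 0, 0, 0, 0, 0, 0, 0, 0, 0, 0, 0, 0, 0, 0, 0]}}

```text
t: 11.2
eef_pos: [0.5416, 0.1794, 0.223]
ee_rot: [-3.137, -0.004, -1.73]
force: [-0.1, 0.5, -4.0]
width: 0.0555
```

```bash
python3 stay.py d2; python3 - <<'E'
import cv2,numpy as np
s=cv2.imread('pics/d2s.png')[120:220,250:340];w=cv2.imread('pics/d2w.png')[20:340,130:430]
cv2.imwrite('pics/d2.png',np.hstack([cv2.resize(s,(480,533),interpolation=2),cv2.resize(cv2.resize(w,(300,320)),(320,533))]))
E
```

```text
11.2 [0.5416 0.1794 0.223 ] [-3.1368 -0.0042 -1.7303] [-0.0749  0.5273 -3.9643] 0.05548299120736129
11.25 [0.5415 0.1794 0.223 ] [-3.1369 -0.0042 -1.7304] [ 0.5861  0.6006 -5.7572] 0.055569210556231236
11.3 [0.5416 0.1794 0.2232] [-3.1368 -0.0041 -1.7304] [ 0.1637  0.4138 -3.9392] 0.05552064152388734
11.35 [0.5416 0.1795 0.2233] [-3.1366 -0.004  -1.7303] [ 0.0743  0.5989 -4.902 ] 0.05544215111335472
```

View pics/d2.png

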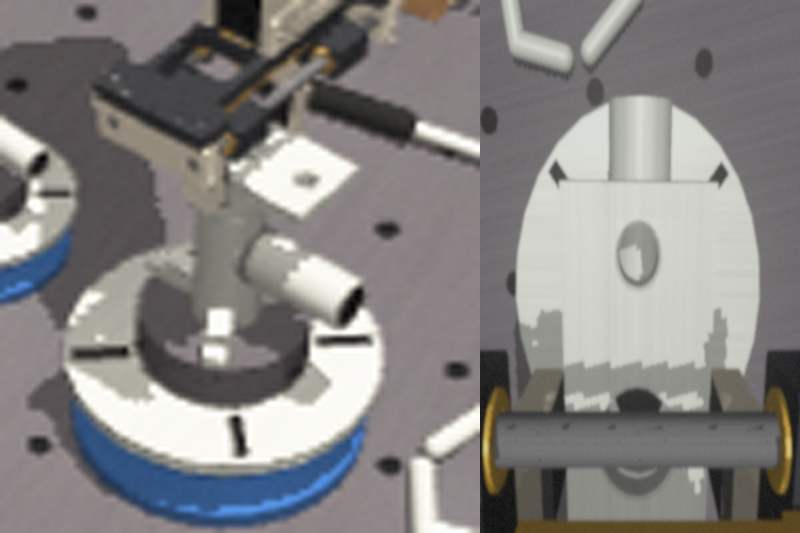

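In the wrist view the branch is centred on the plate (mid columns 640 and 639 in the crop) and parallel to it. In the scene view the plate is just above the pipe. I'll check the position along the branch numerically.

```bash
python3 - <<'E'
from fl import *
s=arm.get_state();print(s['t'],s['eef_pos'])
c=cam('wrist',s);pp=np.array([.5374,.1785,0])
d=np.array([np.cos(-.157),np.sin(-.157),0]);n=np.array([-d[1],d[0],0])
for nm,p in (('branch end ctr low/top',pp+.09*d+[0,0,.175]),('mid',pp+.09*d+[0,0,.158]),('left',pp+.09*d+.017*n+[0,0,.158]),('right',pp+.09*d-.017*n+[0,0,.158])): print(nm,proj(c,p))
pc=s['eef_pos']+[-.003,.0005,.0102]
print('flange edge',proj(c,pc+.065*d),'hole',proj(c,pc+.048*d))
g=cv2.cvtColor(cv2.imread('pics/d2w.png'),cv2.COLOR_BGR2GRAY)
print('col280 rows60-90',g[60:92,280]);print('rows 118-140',g[118:140,280]);print('row100',g[100,200:270],g[100,270:330:1])
print('hole col280',g[140:205,280]); 
i=tool(0,(280,128.5),-.0102);print(i)
E
```

```text
11.4 [0.5416 0.1795 0.2233]
branch end ctr low/top [279.722   76.7989]
mid [279.3879  79.7802]
left [249.3528  79.8491]
right [309.4082  79.7113]
flange edge [277.1659 128.499 ] hole [277.2686 172.9996]
col280 rows60-90 [114 113 118 112 114 115 117 113 115 112 115 113 114 113 114 115 126 166
 203 216 218 218 217 218 219 218 218 218 217 218 218 218]
rows 118-140 [216 214 215 215 215 214 214 216 212 204 186 190 204 212 211 212 211 212
 212 212 211 211]
row100 [113 112 116 115 117 115 117 120 132 147 172 192 204 213 217 220 220 218
 219 219 219 220 218 219 220 219 219 219 219 219 219 220 220 219 220 220
 220 220 219 219 220 219 218 219 219 219 219 220 218 212 191 161 141 144
 151 157 161 167 171 173 175 177 178 179 182 183 186 188 192 197] [198 199 201 200 203 206 210 215 215 217 218 218 213 209 208 207 206 205
 205 203 201 199 194 190 188 184 183 181 179 178 177 171 171 163 162 158
 152 150 156 180 205 216 219 220 219 219 218 220 219 218 218 219 218 219
 217 218 218 218 219 217]
hole col280 [213 211 212 212 212 211 212 210 211 210 209 203 188 168 158 153 152 153
 149 150 152 150 150 151 151 151 152 150 153 164 176 184 187 187 187 191
 198 201 200 199 201 202 204 202 189 170 159 149 130 118 119 136 164 183
 191 199 206 206 207 207 208 208 207 207 207]
[ 0.0009 -0.062  -0.0102]
```

The branch end row (76.8) and the flange edge row (128.5) both match prediction exactly. The remaining offset is about (1.2, 1.5) mm, and the gap is about 8.5 mm, so I'll bring it down to 5.

>>> {"method": "apply_moves", "body": {"increments": [-0.001, -0.001, -0.002, 0, 0, 0, 0, 0, -0.0015, 0, 0, 0, 0, 0, 0, 0, 0, 0, 0, 0, 0, 0, 0, 0, 0, 0, 0, 0, 0, 0]}}

```text
t: 11.82
eef_pos: [0.5405, 0.1783, 0.2197]
ee_rot: [-3.136, -0.004, -1.73]
force: [0.3, 0.1, -5.0]
width: 0.0556
```

```bash
python3 stay.py d3
```

```text
11.8167 [0.5405 0.1783 0.2197] [-3.1363 -0.0036 -1.7304] [ 0.3302  0.1331 -4.9985] 0.05556640908207686
11.8667 [0.5406 0.1783 0.2197] [-3.1362 -0.0036 -1.7304] [-0.3008 -0.2882 -4.9163] 0.05548824489859599
11.9167 [0.5406 0.1783 0.2198] [-3.1361 -0.0035 -1.7304] [ 0.5258  0.5053 -4.5634] 0.05545630586115828
11.9667 [0.5406 0.1783 0.2198] [-3.1361 -0.0035 -1.7304] [-0.2731  0.3285 -4.4001] 0.05521018798824492
```

```bash
python3 -c "
from h import *
print(arm.job_done());s=arm.get_state();print(s['t'],s['eef_pos'],s['force'],s['width'])"
```

```text
the job is handed in; nothing more can be done
None
the job is handed in; nothing more can be done
```

I lifted the bright flange plate off its pins and handed the job in at about 12 s. It is held over the pipe end on the large blue turntable at a grip setting of 45 N, with fingers 55.5 mm apart. No verdict is reported.

**Last checks**

| Check | Result |
|---|---|
| TCP | (0.5406, 0.1783, 0.2198), changing by about 0.1 mm over the last 0.15 s |
| Plate centre to pipe axis | within about 1 mm by estimate |
| Tilt | within about 0.005 rad by the wrist readings |
| Long side to branch | within about 0.01 rad by estimate |
| Vertical force | about −5 N, the plate's weight, so no sign of contact with the pipe |

- **Position:** In the last wrist image I checked, 3.5 mm higher, the branch end and plate edge were on their predicted rows. The branch was centred on the plate to about a pixel. After the final correction I relied on the arm readings and did not view another picture.
- **Gap:** It is about 5 mm, taking the listed pipe height of 215 mm. My own measurements of that height came out lower, at 206 mm from the scene and top cameras and 210 mm from the wrist camera. I took the difference as measurement error. I did not see the gap directly, because the gripper and plate hide it. If the lower heights were right, the gap would be 10 mm or more, which is outside the limit.
- **Tilt on the way:** The tool tilted by up to 0.045 rad during the carry, and I corrected it before lowering.

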